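# Close the back of a papercut frame

## Task

The plywood back of this face-down picture frame has been dropped in askew and one end still rides up on the moulding. Slide it along until that end comes off the moulding, press it down past the spring clips until the back lies flush with the frame all round, then swing both brass turn-buttons across it to lock it in. There is glass underneath, so do not lean hard on it, and leave the mug, scissors, jar and paperweight where they are.

Things in the scene. Friction and masses are not known exactly. Their poses are not given: they have to be found in the camera images.
- frame: White picture frame, face down and fixed on a grey felt mat (280 x 330 x 3 mm) with black rubber corner stops (16 mm high, reaching 10 mm out). Outer size 191 mm (own x) x 241 mm (own y); moulding 24 mm wide, its flat upper face 27 mm above the table. Origin: on the table top under the middle of the recess; z up.
- recess_floor (a point): Middle of the flat grey card floor of the frame's recess, 19 mm above the table. The recess is 143 mm (frame x) x 193 mm (frame y) and 8 mm deep. Axes as frame.
- clip_wall (a point): Upper edge of the recess's +y end wall, at its middle. In this wall, 35 mm to either side (x), sit two brass spring clips 16 mm wide: ramps that stand out 0 mm at the top and 5 mm at 6 mm depth and yield into the wall. A board end resting on them stays 4 to 8 mm proud; about 5 to 12 N of downward push on that end sends it home, where it stays.
- moulding_top (a point): Upper face of the moulding on the frame's +y end, at its middle, 12 mm outside the recess; 27 mm above the table.
- backing: Plywood back, 140 mm (own x) x 190 mm (own y) x 8 mm, 0.15 kg, 1.5 mm play a side in the recess. Origin: centre of its underside; z up, y along the frame's y. Start: -y end on the recess floor, +y end lying on the frame's +y moulding, 20 to 42 mm too far to +y, sloping about 3 degrees. Flat steel hanger plate near its -y end. Home: upper face level with the moulding.
- riding_edge (a point): Middle of the upper edge of the back's +y end (the end that rides on the moulding); axes as backing. Home: 27 mm above the table, 93 to 97 mm from the recess's middle.
- tucked_edge (a point): Middle of the upper edge of the back's -y end (the end already in the recess); axes as backing. Home: 27 mm above the table.
- turn_near (a joint): Angle of the brass turn-button on the frame's -x long side (the one nearer the robot), rad. 0: it lies along the moulding, pointing to the frame's -y. It grows as the pointing end swings inwards; 1.57: it points square across the back (frame +x). Free to turn from -0.35 to 1.75; light friction (under 1 N at the tip), stays where it is left.
- turn_far (a joint): The same for the turn-button on the frame's +x long side: 0 lies along the moulding pointing to the frame's -y, 1.57 points square across the back (frame -x). Same range and friction.
- near_pivot (a point): Screw on which the near button turns, at the moulding's upper face, 14 mm outside the recess edge. Plate 13 mm wide and 3 mm thick from 8 mm behind the pivot to 32 mm ahead; underside 1.5 mm above the moulding, so it passes over the back only when that is flush. A round finger stud, 9 mm across, stands near its pointing end, its top 14.5 mm above the moulding.
- far_pivot (a point): The same for the far button.
- near_tip (a point): Top of the finger stud near the pointing end of the near button, 26 mm from its pivot.
- far_tip (a point): Top of the finger stud near the pointing end of the far button, 26 mm from its pivot.
- mug: White mug, 80 mm across and 80 mm high, handle at its +y, standing off the frame's -y end. Origin: centre of its base. Bystander.
- paperweight: Dark wooden bar 30 x 200 x 22 mm (long along its y) lying beyond the frame's far side. Origin: centre of its underside. Bystander.
- scissors: Scissors, nearly closed, with orange loops, about 165 mm long (blades to its +x) and 9 mm high, lying off the frame's +y end. Origin: on the table near the pivot. Bystander.
- paste_jar: Jar with a red cap, 56 mm across and 60 mm high, standing off the frame's +y end on the far side. Origin: centre of its base. Bystander.
Not all that is in view belongs to the job. Of the things shaped like the backing, the plywood one is meant.

How it is judged (in metres and radians):
On the way, in this order (a step that is already met when the one before it is completed fails the run):
1. the back is pressed home: flush with the frame at both ends (z of riding_edge in the frame of frame between 0.0255 and 0.0285 m and z of tucked_edge in the frame of frame between 0.0255 and 0.0285 m and angle between backing's own z axis and vertical below 0.025 rad and horizontal distance between backing and frame below 0.005 m), for 0.2 s.
2. both turn-buttons are swung across the back (value of joint each of turn_near, turn_far above 1.2 rad), for 0.2 s.
At the end, for the whole second after the job is handed in: The back lies in the recess with both end edges within 1.5 mm of the moulding's upper face, tilted less than 0.025 rad and its middle within 5 mm of the recess's middle, at rest, and both turn-buttons point across it (joint above 1.2 rad) (all of step 1 and all of step 2 and linear speed of backing below 0.01 m/s); the robot touches nothing.
It fails at once if the mug is shifted by more than 15 mm or tipped over (distance of mug from where it was at the start of the episode above 0.015 m or angle between mug's own z axis and vertical above 0.3 rad).
It fails at once if the paperweight is shifted by more than 15 mm or tipped over (distance of paperweight from where it was at the start of the episode above 0.015 m or angle between paperweight's own z axis and vertical above 0.3 rad).
It fails at once if the scissors is shifted by more than 15 mm or tipped over (distance of scissors from where it was at the start of the episode above 0.015 m or angle between scissors's own z axis and vertical above 0.3 rad).
It fails at once if the jar of paste is shifted by more than 15 mm or tipped over (distance of paste_jar from where it was at the start of the episode above 0.015 m or angle between paste_jar's own z axis and vertical above 0.3 rad).
It fails at once if the robot leans on the back with more than 60 N (contact force between any of the arm, the fingers and backing above 60 N).
It also fails if it takes over 61 s, if anything falls off the work surface, if the arm or the gripper's body presses on something with over 40 N, if the wrist force passes 120 N, or if a joint passes its speed limit or range.

## Robot

A 6-joint arm with a two-finger parallel gripper is mounted at the origin on the work surface. World frame = base frame: x ahead of the robot, y to its left, z up, the work surface at z = 0. Lengths are in mm, angles in rad, forces in N, time in s.
With the tool pointing down it reaches from about 400 to 825 mm from the base axis. Payload 7 kg.
Tool frame: the origin (TCP) lies on the front face of the gripper's body, between the roots of the fingers; the fingertips stand 73 mm ahead of it and the grasp point (between the pads) lies 54 mm ahead of it; z points along the fingers, y is the direction in which the jaws open and shut (so a half turn about z gives the same grasp; the last joint's range is limited). The gripper opens to 85 mm and grips with 20 to 120 N. Pads are 22 mm wide; open, the fingers measure 114 mm over their backs; the gripper's body (76 mm by 85 mm) begins 54 mm behind the grasp point. The pads swing forward as they close: fully open they stand 13 mm farther back than shut.
Start: joints at [1.439, 0.359, 0.012, 0, -1.224, -0.288], TCP at [275.121, 616.364, 303.902] pointing down, gripper open.
Joint ranges: [-3.07, 3.07], [-1.43, 2.12], [-1.02, 1.25], [-3.03, 1.67], [-3.05, -0], [-3.03, 3.03]. Speed limits (rad/s): [2.39, 2.39, 3.01, 3.14, 3.14, 3.14].

## Interface

Orientations are given as a unit quaternion [w, x, y, z].
In Python, from cell import robot gives the robot as it stands. Calls block until the motion is done:
- robot.move_to(position, orientation): joint-space move of the TCP to a pose.
- robot.move_l(position, ori=None, velocity=150): straight line of the TCP; ori=None keeps the orientation; velocity is the mean speed in mm/s.
- robot.goto_joints(angles): joint-space move.
- robot.command_gripper(opening): opening from 0.0 (shut) to 1.0 (fully open); the grip force is fixed at half the most; returns when the fingers have stopped.
- robot.dwell(seconds).
- robot.ik(position, orientation): joint angles nearest the present ones, or None.
- robot.sense(): the state.
- robot.camera(name): name is "scene" or "side" or "wrist"; returns the picture (480x640x3 uint8, red, green, blue); there is no depth.
- robot.calibration(name): a dict with "intrinsics" (3x3 intrinsics, pixels), "rvec" (rotation vector, rad) and "tvec" (3), from world to camera coordinates, as OpenCV has them. Camera axes: x right, y down, z forward; pixel columns grow to the right and rows downward; lengths in mm; the calibration is good to about 2 mm. A picture is of the moment at which its call begins: read the wrist's pose just before it. calibration takes no time and is no camera call; for the wrist camera it gives the pose at the moment of the call.
A pose or a line that the arm cannot do raises robot.MotionError and nothing moves.
- robot.close_job(): hands the job in, once; it reports no verdict.
The state is a dict: "time_s": time; "joint_positions": joint angles; "qvel": joint speeds; "joint_efforts": joint torques, N m; "ee_pos": TCP position; "ee_rot": TCP orientation; "wrist_force": force on the tool from outside, world axes, zero at the start; "wrist_torque": the same for the moment, N m; "opening": opening from 0.0 (shut) to 1.0 (fully open).
Only numpy, scipy, OpenCV 4.12 (cv2) and the standard library are available. Lean on these libraries where they do the work, as an engineer would, in place of code of your own. Each camera call takes 0.05 s, during which the arm holds its last target.

## Working session

There is one attempt and no reset: what is moved stays moved. The work goes in short steps, each a Python script; the robot and the scene stay as the last script left them, time stands still between calls to the robot, and variables do not carry over. Pictures are saved under pics/ and viewed, and the job is handed in when it is done.

```bash
ls; mkdir -p pics
python3 - <<'E'
from cell import robot
import cv2
for n in ["scene","side","wrist"]:
    im=robot.camera(n); cv2.imwrite(f"pics/a_{n}.png",im[:,:,::-1])
    c=robot.calibration(n); print(n,c)
s=robot.sense(); print(s)
E
```

```text
pics
scene {'intrinsics': array([[598.17478665,   0.        , 323.95786762],
       [  0.        , 598.17478665, 251.31561953],
       [  0.        ,   0.        ,   1.        ]]), 'rvec': array([ 2.23882012,  1.13210268, -0.40445545]), 'tvec': array([-289.56592206, -275.24886021, 1533.86500468])}
side {'intrinsics': array([[469.88979571,   0.        , 317.56607477],
       [  0.        , 469.88979571, 237.01402325],
       [  0.        ,   0.        ,   1.        ]]), 'rvec': array([ 1.99952401, -0.57153827,  0.378921  ]), 'tvec': array([-429.00717894,  181.81796325,  785.87010247])}
wrist {'intrinsics': array([[432.7927061 ,   0.        , 317.99419352],
       [  0.        , 432.7927061 , 234.38692125],
       [  0.        ,   0.        ,   1.        ]]), 'rvec': array([-1.60950343,  2.48047633,  0.36743757]), 'tvec': array([674.07514747, -37.09788589, 380.38328484])}
{'time_s': 0.15, 'joint_positions': array([ 1.43909481e+00,  3.59228412e-01,  1.12496180e-02, -2.37716192e-04,
       -1.22411614e+00, -2.88096938e-01]), 'qvel': array([ 0.00236822, -0.0014472 ,  0.00263826,  0.00142697, -0.00081305,
       -0.00108445]), 'joint_efforts': array([-1.25211991e-03, -5.83876419e+01,  2.93650657e+01,  6.94072098e+00,
       -4.33122797e-03, -3.31048447e-06]), 'ee_pos': array([275.0241338 , 616.1204513 , 303.16940481]), 'ee_rot': array([ 6.56051717e-04,  9.78043273e-01, -2.08400867e-01, -6.06965021e-05]), 'wrist_force': array([-0.46810569, -0.82971062, -0.72661431]), 'wrist_torque': array([-0.03443087, -0.04313497,  0.00060094]), 'opening': 1.0030275883642532}
```

View pics/a_scene.png

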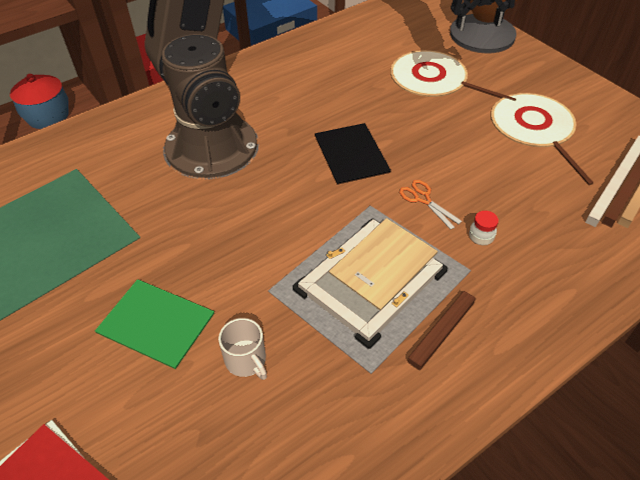

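View pics/a_side.png

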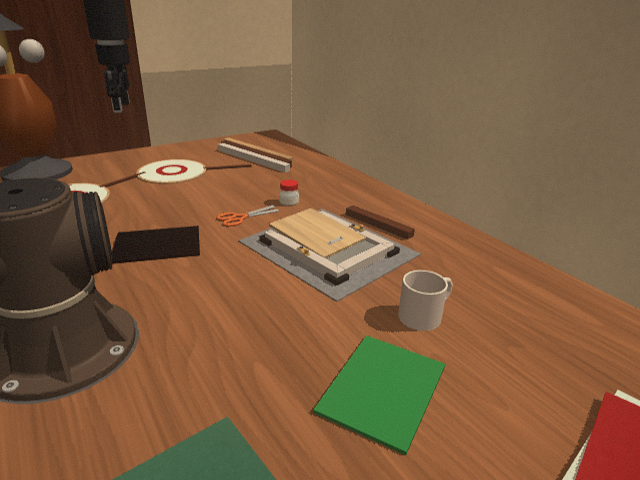

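View pics/a_wrist.png

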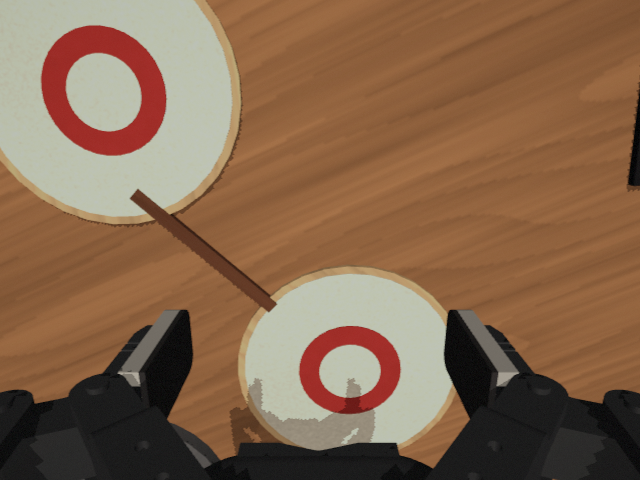

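```bash
cat > h.py <<'E'
from cell import robot
import numpy as np, cv2
from scipy.spatial.transform import Rotation as R
def ray(c,u,v):
    K,rv,t=c["intrinsics"],c["rvec"],c["tvec"]
    M=cv2.Rodrigues(rv)[0]
    return -M.T@t, M.T@np.linalg.inv(K)@np.array([u,v,1.])
def p2w(c,u,v,z):
    o,d=ray(c,u,v); return o+d*(z-o[2])/d[2]
def w2p(c,P):
    return cv2.projectPoints(np.atleast_2d(P).astype(float),c["rvec"],c["tvec"],c["intrinsics"],None)[0][:,0]
def down(yaw):  # tool z down, tool y axis (jaws) at angle yaw about world z
    y=np.array([np.cos(yaw),np.sin(yaw),0]);z=np.array([0,0,-1.]);x=np.cross(y,z)
    q=R.from_matrix(np.c_[x,y,z]).as_quat(); return np.array([q[3],q[0],q[1],q[2]])
def snap(n,f):
    c=robot.calibration(n); im=robot.camera(n)[:,:,::-1].copy(); cv2.imwrite(f"pics/{f}.png",im); return im,c
E
python3 - <<'E'
from h import *
c=robot.calibration("scene")
for n,u,v,z in [("L",298,286,27),("B",368,338,27),("R",446,268,27),("T",375,220,27),("mug",243,370,0),("jar",484,238,0),("pwA",417,362,20),("pwB",468,297,20),("sc",430,203,0)]:
    print(n,p2w(c,u,v,z).round())
c=robot.calibration("wrist");s=robot.sense()
print(s["ee_pos"], ray(c,318,234), R.from_quat(np.roll(s["ee_rot"],-1)).as_matrix().round(2))
im=cv2.imread("pics/a_scene.png")[190:390,200:520]
cv2.imwrite("pics/b_crop.png",cv2.resize(im,None,fx=2.5,fy=2.5,interpolation=cv2.INTER_CUBIC))
E
```

```text
L [516. -85.  27.]
B [696. -47.  27.]
R [662. 189.  27.]
T [470. 155.  27.]
mug [ 598. -270.   -0.]
jar [638. 333.   0.]
pwA [787.  -3.  20.]
pwB [739. 178.  20.]
sc [487. 309.   0.]
[275.0241338  616.1204513  303.16940481] (array([343.46016348, 585.67886497, 373.44395053]), array([-0.26580521,  0.11651278, -0.95696038])) [[ 0.91 -0.41 -0.  ]
 [-0.41 -0.91 -0.  ]
 [ 0.    0.   -1.  ]]
```

View pics/b_crop.png

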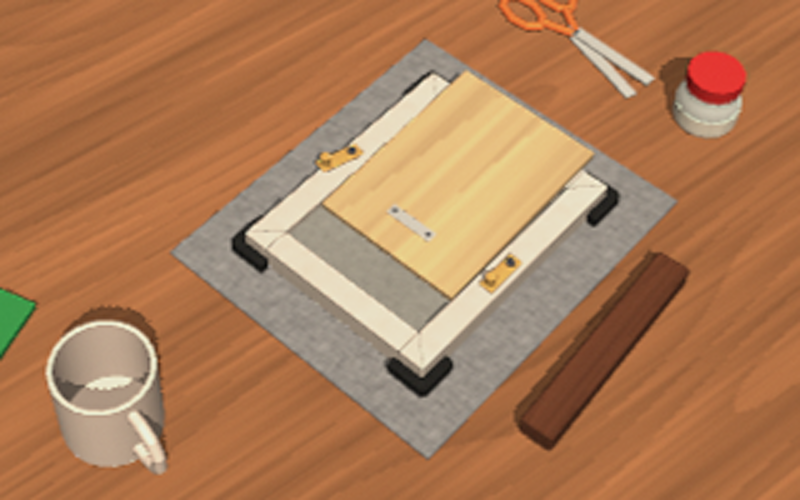

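Run:
```python
from h import *
yaw=0.17
Y=np.array([-np.sin(yaw),np.cos(yaw),0]);C=np.array([585,55,0.])
p=C+Y*30; p[2]=330
q=down(yaw-np.pi)
print(robot.ik(p,q)); robot.move_to(p,q)
robot.dwell(.2)
s=robot.sense(); print(s["time_s"],s["ee_pos"],s["joint_positions"].round(3))
im,c=snap("wrist","c_wrist")
```

```text
[ 0.47821881  0.19733528 -0.15050026  0.         -1.22296078 -0.30821881]
2.5417 [579.91329747  85.2049166  329.89256142] [ 0.479  0.198 -0.15  -0.    -1.223 -0.308]
```

View pics/c_wrist.png

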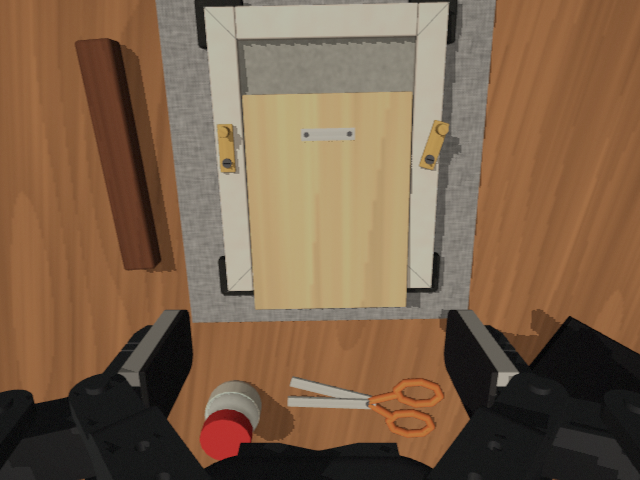

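Run:
```python
import cv2
im=cv2.imread("pics/c_wrist.png")
cv2.imwrite("pics/d1.png",cv2.resize(im[0:190,190:470],None,fx=2.8,fy=2.8,interpolation=cv2.INTER_CUBIC))
cv2.imwrite("pics/d2.png",cv2.resize(im[190:330,190:470],None,fx=2.8,fy=2.8,interpolation=cv2.INTER_CUBIC))
```

```text
(no output)
```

View pics/d1.png

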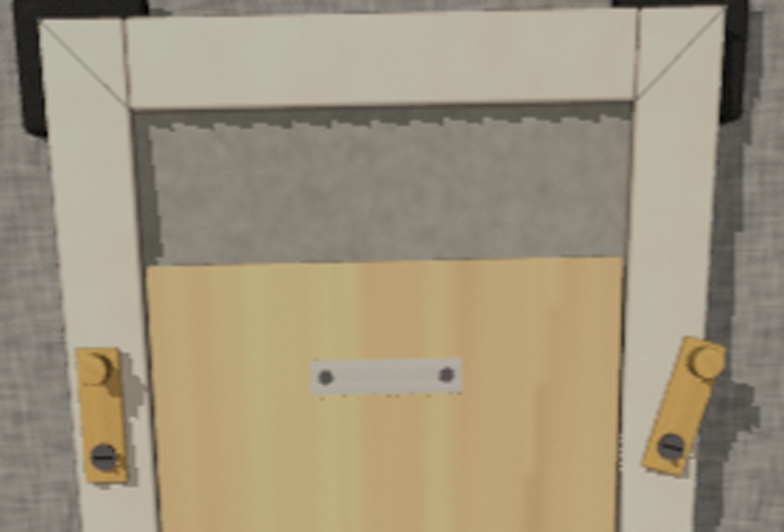

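View pics/d2.png

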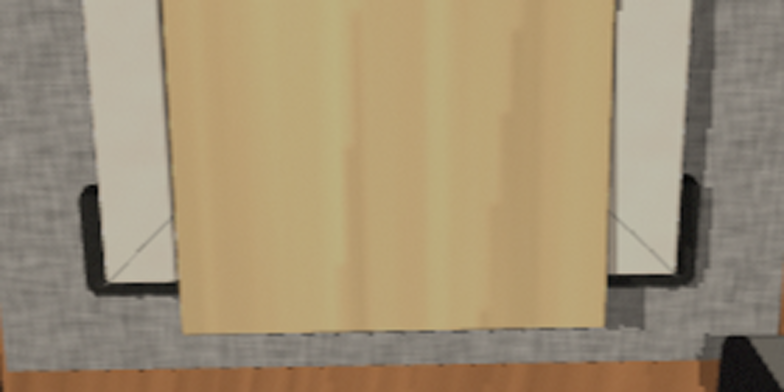

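```bash
cat >> h.py <<'E'
def fw(T,p):  # frame->world
    x,y,a=T; p=np.atleast_2d(p); c,s=np.cos(a),np.sin(a)
    return np.c_[x+c*p[:,0]-s*p[:,1], y+s*p[:,0]+c*p[:,1], p[:,2]]
def wf(T,P):
    x,y,a=T; P=np.atleast_2d(P); c,s=np.cos(a),np.sin(a); d=P-[x,y,0]
    return np.c_[c*d[:,0]+s*d[:,1], -s*d[:,0]+c*d[:,1], P[:,2]]
E
python3 - <<'E'
from h import *
from scipy.optimize import least_squares
c=robot.calibration("wrist")
f1=lambda u,v:(190+(u+.5)/2.8-.5,(v+.5)/2.8-.5); f2=lambda u,v:(190+(u+.5)/2.8-.5,190+(v+.5)/2.8-.5)
px=np.array([f1(42,20),f1(722,8),f2(106,283),f2(676,273),f1(131,107),f1(633,100)])
fp=np.array([[95.5,-120.5],[-95.5,-120.5],[95.5,120.5],[-95.5,120.5],[71.5,-96.5],[-71.5,-96.5]]);fp=np.c_[fp,np.full(6,27.)]
r=least_squares(lambda T:(w2p(c,fw(T,fp))-px).ravel(),[585,55,.17],x_scale=[1,1,.01])
T=r.x;print(T,r.fun.reshape(-1,2).round(2))
np.save("T.npy",T)
for n,p,z in [("b-y+x",f1(148,267),27),("b-y-x",f1(621,257),27),("b+y+x",f2(183,334),37),("b+y-x",f2(604,327),37),
  ("farpiv",f1(103,457),31.5),("farstud",f1(97,366),41.5),("nearpiv",f1(671,446),31.5),("nearstud",f1(710,358),41.5)]:
    print(n,wf(T,p2w(c,*p,z)).round(1))
E
```

```text
[5.76929774e+02 5.64693894e+01 1.88676248e-01] [[-1.75 -0.73]
 [ 1.66 -1.17]
 [-0.32  0.37]
 [-0.15  0.7 ]
 [-0.43  1.23]
 [ 0.91  0.34]]
b-y+x [[ 69.2 -54.3  27. ]]
b-y-x [[-69.3 -54.7  27. ]]
b+y+x [[ 68.8 134.4  37. ]]
b+y-x [[-70.2 134.3  37. ]]
farpiv [[85.8  0.3 31.5]]
farstud [[ 83.4 -27.1  41.5]]
nearpiv [[-85.9  -0.1  31.5]]
nearstud [[-93.2 -26.3  41.5]]
```

```bash
cat >> h.py <<'E'
T=np.load("T.npy") if __import__("os").path.exists("T.npy") else None
def FW(x,y,z): return fw(T,[x,y,z])[0]
def Q(dirang): return down(T[2]+dirang-np.pi/2)  # tool x along frame angle dirang
def st(): s=robot.sense(); return s["time_s"],wf(T,s["ee_pos"])[0].round(2),R.from_euler("z",-T[2]).apply(s["wrist_force"]).round(2)
E
python3 - <<'E'
from h import *
robot.command_gripper(0.0)
q=Q(-np.pi/2); print(robot.sense()["ee_rot"],q)
robot.move_to(FW(0,160,110),q); robot.dwell(.1); print(st())
f0=robot.sense()["wrist_force"].copy()
robot.move_l(FW(0,160,94),velocity=60); print(st())
z=94
while z>70:
    z-=1.0; robot.move_l(FW(0,160,z),velocity=20); s=robot.sense()
    if s["wrist_force"][2]-f0[2]>3: break
print(z,st())
snap("wrist","e_wrist"); snap("side","e_side")
robot.move_l(FW(0,160,z+26),velocity=80); print(st())
E
```

```text
[ 5.08480291e-06  7.64569154e-01 -6.44541704e-01 -1.04845456e-05] [ 0.          0.77057083 -0.63735438  0.        ]
(4.4667, array([  1.05, 159.79, 111.53]), array([ 0.45,  0.31, -0.16]))
(4.8833, array([ -0.22, 159.71,  93.48]), array([-0.26, -0.4 ,  0.56]))
75.0 (9.6333, array([1.1000e-01, 1.6005e+02, 7.5740e+01]), array([-2.57, -1.25,  8.08]))
(10.2083, array([1.0000e-01, 1.6009e+02, 1.0134e+02]), array([ 1.02,  0.61, -0.76]))
```

View pics/e_wrist.png

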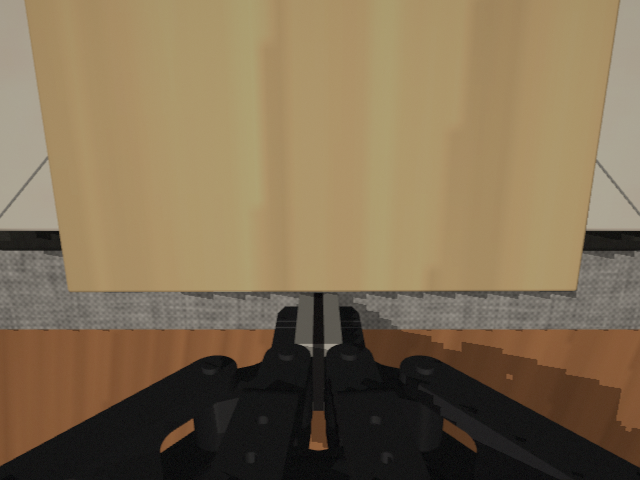

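View pics/e_side.png

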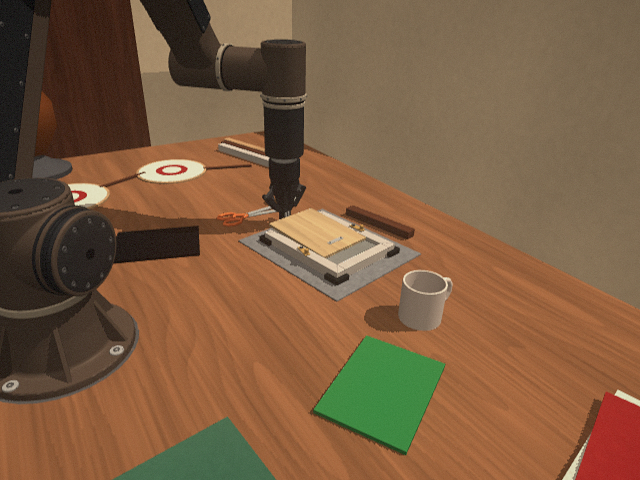

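Run:
```python
from h import *
robot.move_l(FW(0,146,101.8),velocity=40); print(st())
robot.move_l(FW(0,125,101.8),velocity=40); print(st())
robot.move_l(FW(0,112,101.8),velocity=40); print(st())
for y in [109,107,106]:
    robot.move_l(FW(0,y,101.8),velocity=20); a=st(); print(a)
    if abs(a[2][1])>15: break
snap("wrist","f_wrist"); snap("side","f_side")
```

```text
(10.7083, array([-1.0000e-02,  1.4563e+02,  1.0167e+02]), array([0.67, 0.47, 0.11]))
(11.3833, array([6.0000e-02, 1.2481e+02, 1.0186e+02]), array([ 0.02,  0.22, -0.3 ]))
(11.8583, array([  0.  , 111.69, 101.83]), array([-0.21, -0.08,  0.25]))
(12.1583, array([2.0000e-02, 1.0894e+02, 1.0182e+02]), array([ 0.55,  1.1 , -0.16]))
(12.4083, array([-3.0000e-02,  1.0688e+02,  1.0177e+02]), array([-0.11, -0.71, -0.52]))
(12.6583, array([1.0000e-02, 1.0597e+02, 1.0181e+02]), array([-0.25, -0.4 ,  0.53]))
```

View pics/f_wrist.png

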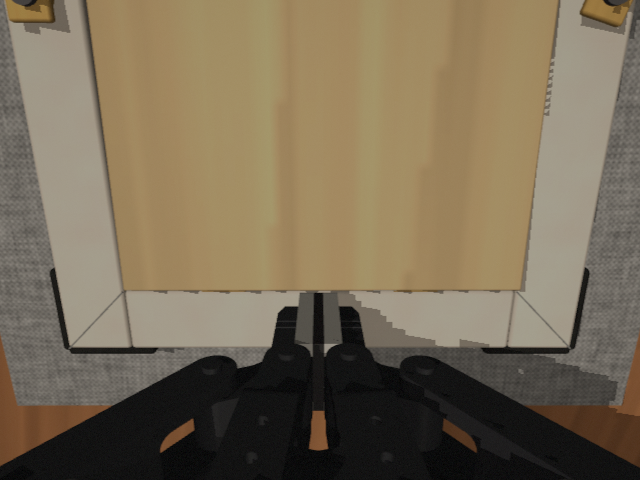

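Run:
```python
import cv2
im=cv2.imread("pics/f_side.png")[180:310,210:430]
cv2.imwrite("pics/f_side2.png",cv2.resize(im,None,fx=3.6,fy=3.6,interpolation=cv2.INTER_CUBIC))
```

```text
(no output)
```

View pics/f_side2.png

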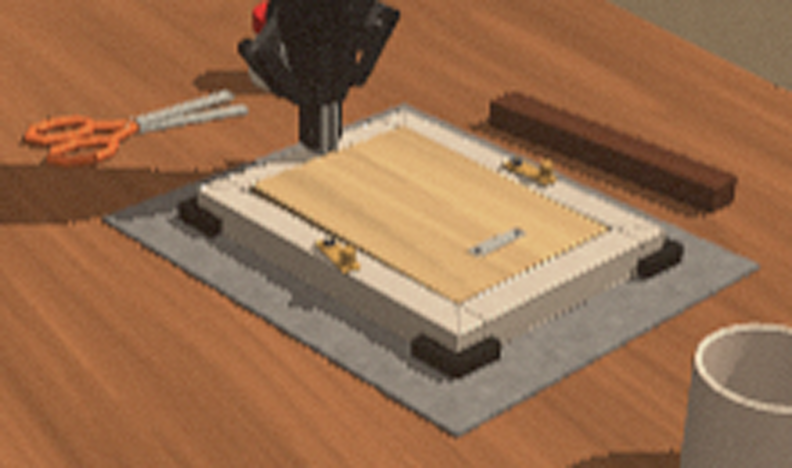

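Run:
```python
from h import *
c=robot.calibration("wrist")
for z in (27,31,33,35): print(z,wf(T,p2w(c,123,291,z)).round(1),wf(T,p2w(c,523,291,z)).round(1))
print(w2p(c,fw(T,[[71.5,96.5,27],[-71.5,96.5,27],[95.5,120.5,27],[-95.5,120.5,27]])).round())
im=cv2.imread("pics/f_wrist.png")
a=cv2.resize(im[260:350,50:150],None,fx=4,fy=4,interpolation=cv2.INTER_CUBIC);b=cv2.resize(im[260:350,490:590],None,fx=4,fy=4,interpolation=cv2.INTER_CUBIC)
cv2.imwrite("pics/f2.png",np.hstack([a,b]))
```

```text
27 [[71.6 97.  27. ]] [[-74.4  97.   27. ]]
31 [[69.6 95.2 31. ]] [[-72.3  95.1  31. ]]
33 [[68.6 94.3 33. ]] [[-71.3  94.2  33. ]]
35 [[67.6 93.4 35. ]] [[-70.2  93.3  35. ]]
[[123. 290.]
 [515. 290.]
 [ 68. 348.]
 [570. 348.]]
```

View pics/f2.png

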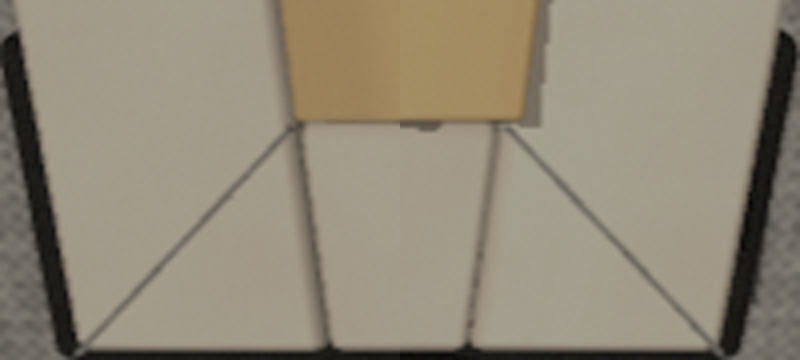

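Run:
```python
from h import *
robot.move_l(FW(0,108,101.8),velocity=40)
robot.move_l(FW(0,108,120),velocity=100)
robot.move_l(FW(0,82,112),velocity=100); robot.dwell(.1); print(st())
f0=robot.sense()["wrist_force"][2]
z=108
while z>98.6:
    robot.move_l(FW(0,82,z),velocity=25); a=st(); print(z,a)
    if a[2][2]-f0>30: break
    z-=1.0
snap("wrist","g_wrist")
```

```text
(13.8667, array([6.0000e-02, 8.1770e+01, 1.1185e+02]), array([ 0.38, -0.93, -0.7 ]))
108 (14.175, array([ -0.12,  82.19, 107.81]), array([-0.01,  0.32,  0.33]))
107.0 (14.425, array([-3.0000e-02,  8.2080e+01,  1.0697e+02]), array([-0.47,  0.15, -0.41]))
106.0 (14.675, array([-3.0000e-02,  8.1980e+01,  1.0596e+02]), array([ 0.45, -0.17,  0.14]))
105.0 (14.925, array([-1.0000e-02,  8.1980e+01,  1.0498e+02]), array([-0.45,  0.19,  0.22]))
104.0 (15.175, array([  0.13,  81.87, 104.2 ]), array([ 0.08, -1.61,  3.68]))
103.0 (15.425, array([  0.27,  81.9 , 103.29]), array([ 0.21, -2.29,  4.73]))
102.0 (15.675, array([  0.36,  81.94, 102.33]), array([ 0.69, -2.66,  4.75]))
101.0 (15.925, array([  0.47,  81.91, 101.49]), array([ 0.3 , -1.37,  7.34]))
100.0 (16.175, array([3.000e-02, 8.209e+01, 9.987e+01]), array([ 0.56, -0.6 ,  2.43]))
99.0 (16.425, array([9.000e-02, 8.206e+01, 9.971e+01]), array([-2.6 , -0.43,  9.81]))
```

View pics/g_wrist.png

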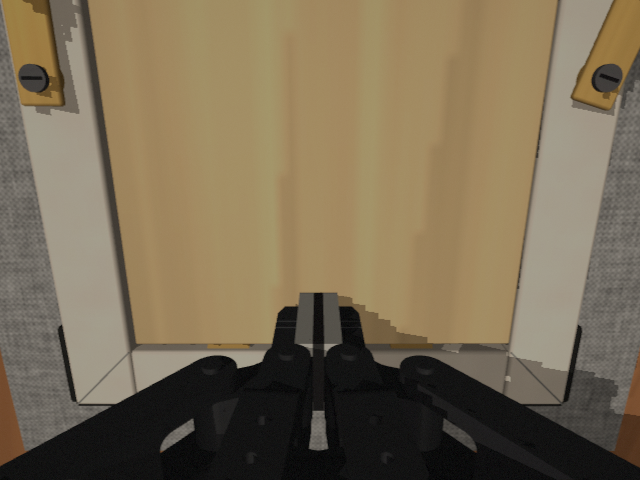

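Run:
```python
from h import *
robot.move_l(FW(0,82,120),velocity=100)
robot.move_to(FW(0,40,270),Q(-np.pi/2)); robot.dwell(.15); print(st())
im,c=snap("wrist","h_wrist"); snap("side","h_side")
print(w2p(c,fw(T,[[95.5,-120.5,27],[-95.5,-120.5,27],[71.5,-96.5,27],[71.5,96.5,27],[-71.5,-96.5,27],[-71.5,96.5,27],[85.5,0,31.5],[-85.5,0,31.5]])).round())
```

```text
(17.65, array([ -0.54,  40.09, 268.45]), array([ 0.73, -0.18, -0.01]))
[[166. -39.]
 [468. -39.]
 [206.   3.]
 [225. 279.]
 [427.   3.]
 [409. 279.]
 [195. 154.]
 [439. 155.]]
```

View pics/h_wrist.png

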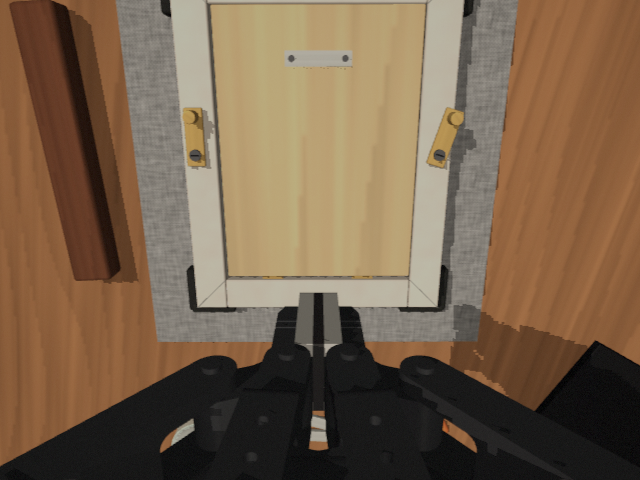

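Run:
```python
import cv2
im=cv2.imread("pics/h_side.png")[180:310,210:430]
cv2.imwrite("pics/h_side2.png",cv2.resize(im,None,fx=3.6,fy=3.6,interpolation=cv2.INTER_CUBIC))
```

```text
(no output)
```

View pics/h_side2.png

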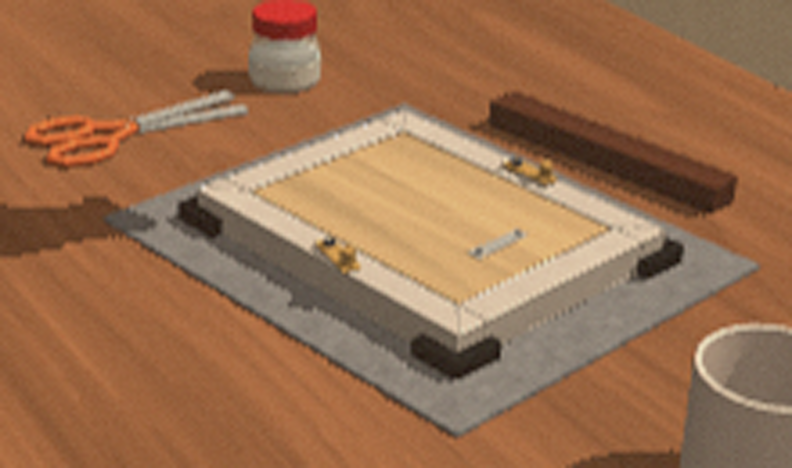

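```bash
cat > sw.py <<'E'
from h import *
import sys
def swing(side, al_end=1.5, per=19.5):
    P=np.array([85.5*side,0]); d=np.array([-side,1])/2**.5; n=np.array([-side,-1])/2**.5
    q=Q(-np.pi*.75 if side<0 else -np.pi*.25)
    g=lambda al,z:FW(*(P+al*d+per*n),z)
    robot.move_to(g(-42,150),q); robot.move_l(g(-42,108),velocity=120); robot.dwell(.05); print(st())
    for al in (-30,-15,-5,al_end):
        robot.move_l(g(al,108),velocity=50); print(al,st())
    robot.move_l(g(al_end-4,108),velocity=60)
    robot.move_l(g(al_end-4,150),velocity=120)
E
python3 - <<'E'
from sw import *
swing(-1); snap("side","i_side"); snap("wrist","i_wrist")
im=cv2.imread("pics/i_side.png")[180:310,210:430]
cv2.imwrite("pics/i_side2.png",cv2.resize(im,None,fx=3.6,fy=3.6,interpolation=cv2.INTER_CUBIC))
print(st())
E
```

```text
(19.0417, array([-100.47,  -43.16,  108.69]), array([0.11, 0.03, 0.43]))
-30 (19.4333, array([-95.79, -37.7 , 107.98]), array([ -5.47, -22.25,   3.2 ]))
-15 (19.8833, array([-81.57, -25.12, 108.74]), array([ 2.21, -9.06, -2.17]))
-5 (20.2333, array([-74.79, -16.87, 108.33]), array([-0.68, -0.69,  0.31]))
1.5 (20.5167, array([-70.43, -12.42, 108.03]), array([ 0.11, -0.75,  0.58]))
(21.3667, array([-74.05, -15.65, 149.17]), array([-0.04, -0.26, -0.46]))
```

View pics/i_side2.png

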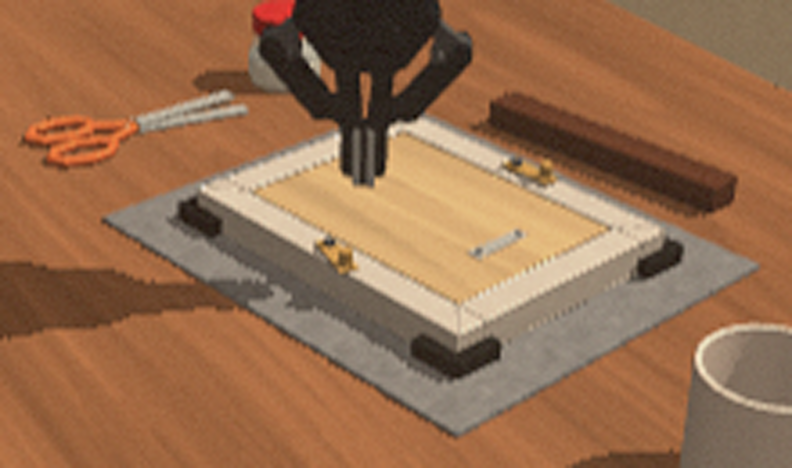

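View pics/i_wrist.png

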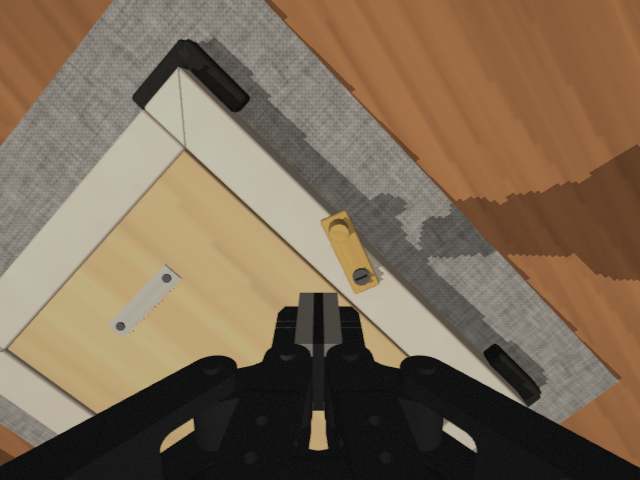

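```bash
cat > sw.py <<'E'
from h import *
def swing(side, a0, a1=1.5, gap=15.5, dz=108):
    P=np.array([85.5*side,0])
    def g(a,back,z):
        u=np.array([-side*np.sin(a),-np.cos(a)]); t=np.array([-side*np.cos(a),np.sin(a)])
        p=P+26*u-t*(gap+back)
        return FW(*p,z), Q((a-np.pi) if side<0 else -a)
    p,q=g(a0,8,150); robot.move_to(p,q)
    p,q=g(a0,8,dz); robot.move_l(p,velocity=120); robot.dwell(.05); print(st())
    for a in np.r_[np.arange(a0,a1,.25),a1]:
        p,q=g(a,0,dz); robot.move_l(p,q,velocity=35); print(round(a,2),st())
    p,q=g(a1,5,dz); robot.move_l(p,q,velocity=60)
    p,q=g(a1,5,150); robot.move_l(p,q,velocity=120)
E
python3 - <<'E'
from sw import *
c=robot.calibration("wrist")
print(wf(T,[p2w(c,362,276,31.5),p2w(c,339,228,41.5)]).round(1))
# ik feasibility
for side,a in ((-1,-.3),(-1,.6),(-1,1.5),(1,0.),(1,1.5)):
    print(robot.ik(FW(85.5*side,-20,108),Q((a-np.pi) if side<0 else -a)))
E
```

```text
[[-86.    0.8  31.5]
 [-96.3 -26.   41.5]]
[ 4.37916026e-01  2.93517798e-01 -6.16330577e-01 -4.44089210e-16
 -6.60947952e-01 -2.12003610e+00]
[ 0.43791603  0.2935178  -0.61633058  0.         -0.66094795 -1.2200361 ]
[ 0.43791603  0.2935178  -0.61633058  0.         -0.66094795 -0.3200361 ]
[ 0.37114416  0.51612573 -0.22602132  0.         -0.82864927  1.38832842]
[ 0.37114416  0.51612573 -0.22602132  0.         -0.82864927 -0.11167158]
```

Run:
```python
from sw import *
swing(-1,-0.35); snap("wrist","j_wrist"); snap("side","j_side"); print(st())
im=cv2.imread("pics/j_side.png")[180:310,210:430]
cv2.imwrite("pics/j_side2.png",cv2.resize(im,None,fx=3.6,fy=3.6,interpolation=cv2.INTER_CUBIC))
```

```text
(22.9917, array([-116.04,  -16.3 ,  108.41]), array([ 0.24, -0.32, -0.07]))
-0.35 (23.3667, array([-108.54,  -19.16,  108.29]), array([ 0.11, -0.28,  0.5 ]))
-0.1 (23.7667, array([-103.52,  -24.35,  108.05]), array([ 0.19, -0.23, -0.17]))
0.15 (24.1667, array([-97.02, -27.97, 107.99]), array([ 0.21,  0.44, -0.06]))
0.4 (24.5667, array([-89.77, -29.91, 108.  ]), array([-0.2 ,  0.23, -0.07]))
0.65 (24.9667, array([-82.22, -29.99, 107.98]), array([ 0.19, -0.8 ,  0.54]))
0.9 (25.3667, array([-74.89, -28.25, 108.  ]), array([0.33, 0.97, 0.76]))
1.15 (25.7667, array([-68.25, -24.72, 107.99]), array([-0.38,  0.59, -0.18]))
1.4 (26.1667, array([-62.67, -19.7 , 108.  ]), array([-0.01, -0.68,  0.75]))
1.5 (26.4167, array([-60.8 , -17.34, 108.01]), array([-0.24, -0.2 , -0.64]))
(27.2667, array([-61.59, -22.34, 149.16]), array([-0.03,  0.09, -0.25]))
```

View pics/j_wrist.png

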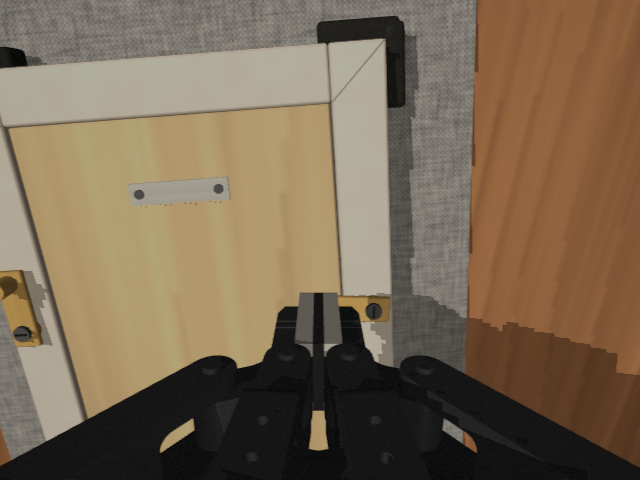

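View pics/j_side2.png

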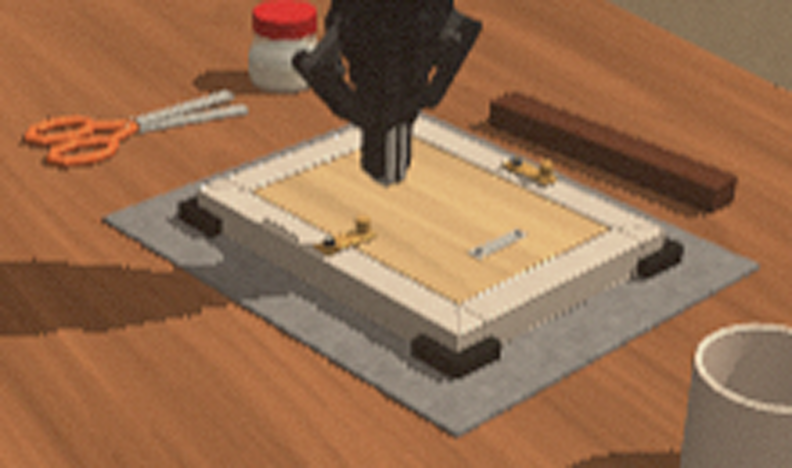

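The near button is now square across the back. Next is the far one.

Run:
```python
from sw import *
swing(1,-0.1); 
robot.move_to(FW(0,60,300),Q(-np.pi/2)); robot.dwell(.2)
im,c=snap("wrist","k_wrist"); snap("side","k_side"); print(st())
im=cv2.imread("pics/k_side.png")[180:310,210:430]
cv2.imwrite("pics/k_side2.png",cv2.resize(im,None,fx=3.6,fy=3.6,interpolation=cv2.INTER_CUBIC))
```

```text
(29.4, array([111.92, -23.51, 108.66]), array([ 0.88, -0.72,  0.04]))
-0.1 (29.775, array([103.44, -24.34, 108.61]), array([ 0.63, -0.04,  0.33]))
0.15 (30.175, array([ 97.06, -28.03, 108.18]), array([ 0.58,  0.33, -0.41]))
0.4 (30.575, array([ 89.76, -29.93, 108.04]), array([ 0.03, -0.53,  0.28]))
0.65 (30.975, array([ 82.25, -29.99, 108.02]), array([-0.63,  0.04, -0.01]))
0.9 (31.375, array([ 74.95, -28.22, 108.02]), array([-0.17, -0.5 ,  0.45]))
1.15 (31.775, array([ 68.28, -24.7 , 108.  ]), array([-0.43,  0.16,  0.09]))
1.4 (32.175, array([ 62.69, -19.69, 108.01]), array([ 0.16, -0.07,  0.93]))
1.5 (32.425, array([ 60.8 , -17.34, 107.95]), array([ 0.06, -0.44,  1.06]))
(34.2333, array([  0.  ,  59.55, 298.73]), array([-0.15,  0.02, -0.18]))
```

View pics/k_wrist.png

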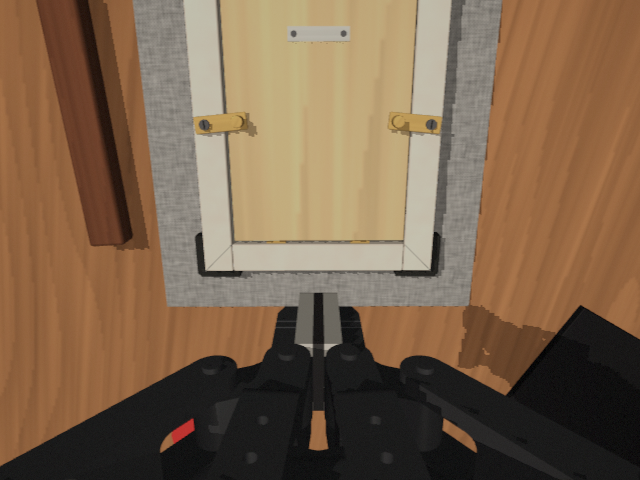

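View pics/k_side2.png

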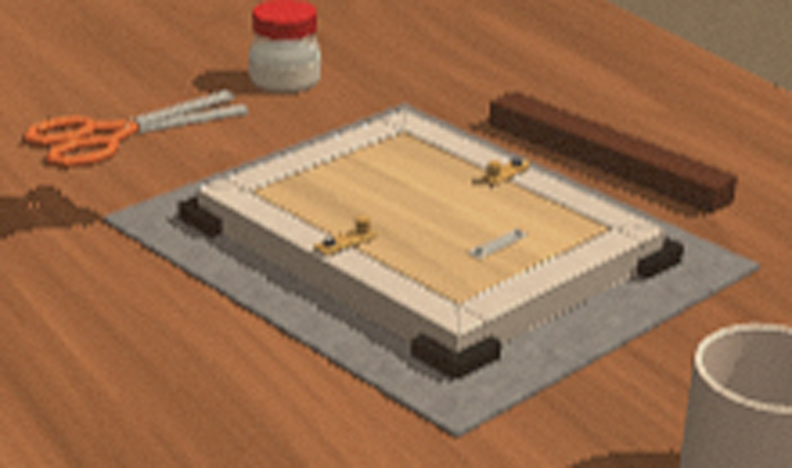

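Run:
```python
from h import *
robot.close_job()
```

```text
the job is handed in; nothing more can be done
```

The plywood back is seated flush in the frame, both turn-buttons point square across it, and the job is handed in. The arm had finished and was clear by 34 s of the 61 s allowed.

- **Back:** I pushed it about 39 mm towards the frame's -y with the closed fingers, until its end came off the moulding. I then pressed the +y end past the clips. The press peaked at about 10 N, and the fingertips stopped about 27 mm above the table, which is flush height.
- **Buttons:** My first push on the near button went wrong. The fingers hit its stud at about 22 N and slipped past without turning it. I went back and followed the arc of the stud, and both buttons then swung across with about 1 N or less.
- **Last checks:** The final side and wrist pictures show the back lying level with the moulding, both buttons at about 1.5 to 1.6 rad, and the arm touching nothing. In the side view the jar, scissors, paperweight and mug look to be where they started. I judged that by eye and did not measure it.
- **Measurement disagreement:** Fitting the frame's position left errors of up to about 2 pixels. Contact readings afterwards agreed with the fit to about 1 mm.

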